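# Take the dipping basket off the drip hook

### The arm

A 7-joint arm with a two-finger parallel gripper is mounted at the origin on the work surface. World frame = base frame: x ahead of the robot, y to its left, z up, the work surface at z = 0. Lengths are in mm, angles in rad, forces in N, time in s.
With the tool pointing down it reaches from about 400 to 875 mm from the base axis. Payload 4.4 kg.
Tool frame: the origin (TCP) lies at the very end of the fingers, on their centre line; the grasp point (between the pads) lies 19 mm behind it; z points along the fingers, y is the line along which they close (so a half turn about z gives the same grasp; the last joint's range is limited). The gripper opens to 85 mm and grips with 20 to 120 N. Pads are 22 mm wide; open, the fingers measure 114 mm over their backs; the gripper's body (76 mm by 85 mm) begins 54 mm behind the grasp point. The pads swing forward as they close: fully open they stand 13 mm farther back than shut.
Start: joints at [-1.254, 0.628, 0.038, 1.517, -0.027, 0.996, -0.02], TCP at [242.765, 602.978, 231.313] pointing down, gripper open.
Joint ranges: [-3.06, 3.06], [-0.37, 2.12], [-1.25, 1.32], [0.18, 2.47], [-1.1, 4.24], [0.23, 1.98], [-2.94, 2.94]. Speed limits (rad/s): [2.57, 2.57, 3.14, 3.14, 3.14, 3.14, 3.14].

### API

Orientations are given as [roll, pitch, yaw] about the fixed x, y, z axes, in that order (R = Rz(yaw) Ry(pitch) Rx(roll)).
In Python, from cell import monitor, viewer, workorder gives the robot as it stands.
- The arm moves only by the tool arm_command, never from a script. Its argument "series" is one flat list of numbers, 5 for each row, row after row: the opening in per cent of the stroke, from 0 (shut) to 100 (fully open), then the shift along the tool's x, y, z in cm, then the turn about the tool's z in degrees. In form: [claw, x, y, z, roll, claw, x, y, z, roll, ...]. A call has exactly 5 rows; each row is the pose to reach, as a shift and turn from the pose commanded when the call began, along the tool's axes at that moment; what a row does not reach only later rows make up. A row lasts 1/12 s, in which the tool goes at most 41.7 mm and 7.16 degrees, less where a joint would pass 70% of its speed; a pose out of reach is approached as far as the arm can. A call with a gripper value outside its range is refused whole. The fingers move at their own pace and stop on an object; the grip force is fixed at half the most. Time passes only in rows, so rows that repeat a pose let the fingers close, or fill a call up. It gives the time, the measured TCP pose, the force, the opening and the grip force at its end, in the units of the state.
- monitor.read_state(): the state, without advancing time (a new reading comes with each control period).
- viewer.get_image(name): name is "scene" or "top" or "wrist"; returns (picture, depth): 400x640x3 uint8, red, green, blue; 400x640 float32, mm along the optical axis (not along the pixel's ray), 0 where there is no reading.
- viewer.camera_model(name): a dict with "mtx" (3x3 intrinsics, pixels), "dist_coeffs" ([k1, k2, p1, p2, k3] as OpenCV has them; the pictures are not rectified), "R" (3x3) and "t" (3): a world point X has camera coordinates R X + t. Camera axes: x right, y down, z forward; pixel columns grow to the right and rows downward; lengths in mm; the calibration is good to about 2 mm. A picture is of the moment at which its call begins: read the wrist's pose just before it. camera_model takes no time and is no camera call; for the wrist camera it gives the pose at the moment of the call.
- workorder.finish_job(): hands the job in; it is judged then, once.
The state is a dict: "clock": time; "qpos": joint angles; "qd": joint speeds; "tau": joint torques, N m; "eef_pos": TCP position; "tool_rot": TCP orientation; "force": force on the tool from outside, world axes, zero at the start; "torque": the same for the moment, N m; "width": finger opening in mm; "gripper_force": force on a finger pad.
Only numpy, scipy, OpenCV 4.12 (cv2) and the standard library are available. Lean on these libraries where they do the work, as an engineer would, in place of code of your own. Each camera call takes 0.05 s, during which the arm holds its last target. There are 200 camera calls.

### The job

The dipping basket has finished draining: unlock the hook by drawing its bolt fully back and tipping the bolt's handle over into the side notch, so that it stays parked. Then lift the basket up and off the hook and set it down gently in the middle of the round plaster bat, standing upright with the beaker still standing in it, and let go. Do not touch the beaker, and leave the jar, mug and brush alone.

Things in the scene. Friction and masses are not known exactly. Their poses are not given: they have to be found in the camera images.
- stand: Fixed dark steel drip stand. Origin on the table straight below the hook; its x axis runs from the hook along the arm to the post, z up. Base plate with a drip tray (150 x 150 mm, 20 mm high) under the hook. Arm 28 mm wide, underside 185 mm, top 205 mm above the table, from x = -25 to 155 mm; post at x = 140 mm
- hook_seat (a point): Centre of the hanging bar when it rests in the hook: stand x 0, y 0, 210 mm above the table; axes as the stand. The hook's mouth opens upwards between its upturned tip (x = -24 to -8 mm, top 234 mm above the table) and a bearing block (x = 8 to 36 mm, top 236 mm); the bolt closes it
- notch (a point): Middle of the side notch, level with the wall's top, 232 mm above the table, at stand x = 107.5, y = 10.5 mm. Behind the bearing block two walls (7 mm thick, 13 mm apart) on the arm form a track for the bolt's handle; the wall on the stand's +y side is cut by this notch from x = 97 to 118 mm
- bolt (a joint): Round steel bolt (10 mm diameter) sliding along the stand's x axis, axis 224 mm above the table, just above the basket's hanging bar. Value in m: 0 = locked, through the hook's mouth; 0.045 = fully drawn back towards the post (+x of the stand). Moves with about 2 N and stays where it is left
- bolt_turn (a joint): The bolt's handle, which turns about the bolt's own axis. Value in rad: 0 = standing straight up; 1.35 = tipped over to the stand's +y side, lying in the notch. The wall lets it tip over only when the bolt is fully drawn (0.040 or more); pushed over past about 0.4 it falls by its own weight
- knob (a point): Centre of the black ball knob (22 mm diameter) at the end of the handle (10 mm rod), 60 mm from the bolt's axis. Handle up: 284 mm above the table, at stand x = 62 mm when locked, 107 mm when drawn
- basket: Steel dipping basket, 0.28 kg, loose. Origin at the centre of its underside, z up. Round tray 108 mm in diameter, rim 16 mm high, floor 5 mm thick; two wire uprights at y = +-51 mm rise to the grip and carry the hanging bar. It hangs with its underside 35 mm above the table
- hang_bar (a point): Centre of the basket's hanging bar (10 mm round, 102 mm long, along the basket's y), 175 mm above its underside; it rests in the hook. To leave the hook it must rise at least 32 mm, but no more than about 55 mm while the beaker is still under the arm, and then go about 100 mm towards the stand's -x
- grip (a point): Centre of the basket's wooden grip: a bar 16 mm (basket x) by 78 mm (basket y) by 18 mm high, centre 260 mm above the basket's underside (295 mm above the table when hung)
- beaker: Unglazed clay beaker standing loose in the basket's tray: 72 mm across the rim, 85 mm high, about 0.24 kg. Origin at the centre of its underside, z up
- bat_round: Round plaster bat, fixed: 180 mm in diameter, 20 mm thick. Origin at the centre of its underside on the table, z up; its top is 20 mm above the table
- bat_square: Square plaster bat, fixed, 160 x 160 x 20 mm, not to be used. Origin at the centre of its underside
- glaze_jar: Bystander: white jar with lid, 70 mm in diameter, 85 mm high. Origin at the centre of its underside
- mug: Bystander: white mug, 80 mm in diameter, 90 mm high. Origin at the centre of its underside
- brush: Bystander: brush, 180 mm long, lying on the table. Origin at the middle of its underside
There are look-alikes about, which are no part of the job. Leave any brown look-alike of the bat_round alone.

How it is judged (in metres and radians):
On the way, in this order (a step that is already met when the one before it is completed fails the run):
1. the bolt is drawn back and its handle lies in the side notch, while the basket still hangs on the hook (value of joint bolt above 0.037 m and value of joint bolt_turn above 1 rad and distance between hang_bar and hook_seat below 0.015 m), for 0.2 s.
2. the basket is lifted up and clear of the hook (z of hang_bar in the frame of hook_seat above 0.025 m and contact force between basket and stand below 0.05 N), for 0.1 s.
At the end, for the whole second after the job is handed in: The basket stands at rest and upright on the round bat, its centre within 35 mm of the bat's centre; the beaker stands upright in the basket's tray; the bolt is drawn (over 37 mm) and its handle lies in the notch (over 1.0 rad) (horizontal distance between basket and bat_round below 0.035 m and height (world z) of basket between 0.016 and 0.025 m and angle between basket's own z axis and vertical below 0.08 rad and linear speed of basket below 0.02 m/s and horizontal distance between beaker and basket below 0.025 m and z of beaker in the frame of basket between 0.002 and 0.01 m and angle between beaker's own z axis and vertical below 0.1 rad and value of joint bolt above 0.037 m and value of joint bolt_turn above 1 rad); the robot touches nothing.
It fails at once if the robot touches the beaker (contact force between beaker and the arm above 1 N or contact force between beaker and the fingers above 1 N).
It fails at once if the beaker is tipped (angle between beaker's own z axis and vertical above 0.5 rad).
It fails at once if the basket is dropped or banged down on the bat (contact force between basket and bat_round above 60 N or (horizontal distance between basket and bat_round below 0.1 m and height (world z) of basket below 0.05 m and linear speed of basket above 0.35 m/s)).
It fails at once if the jar, the mug or the brush is moved by more than 30 mm (distance of any of glaze_jar, mug, brush from where it was at the start of the episode above 0.03 m).
It also fails if it takes over 64 s, if anything falls off the work surface, if the arm or the gripper's body presses on something with over 40 N, if the wrist force passes 120 N, or if a joint passes its speed limit or range.

## Working session

There is one attempt and no reset: what is moved stays moved. The work goes in short steps, Python scripts to look and compute and a tool call to move; the robot and the scene stay as the last step left them, time stands still between calls to the robot, and variables do not carry over. Pictures are saved under pics/ and viewed, at most 10 in all, crops included, and the job is handed in when it is done.

Besides the shell and the picture viewer there is one more tool, called after "Emit:" as name(argument=value, ...) on one line, values as JSON. arm_command: Moves the arm, as the interface text tells. Its arguments: {"type":"object","properties":{"series":{"type":"array","items":{"type":"number"}}},"required":["series"]}

```bash
mkdir -p pics; ls; python3 - <<'E'
from cell import monitor, viewer, workorder
import cv2,numpy as np
s=monitor.read_state();print(s)
for n in ["scene","top"]:
    p,d=viewer.get_image(n);cv2.imwrite(f"pics/{n}0.png",p[:,:,::-1]);np.save(f"pics/{n}0.npy",d);m=viewer.camera_model(n);print(n,m)
E
```

```text
pics
{'clock': 0.0, 'qpos': array([-1.25381921,  0.62930058,  0.03844577,  1.51835743, -0.02700208,
        0.99628326, -0.02001242]), 'qd': array([-0.00103967, -0.00044458, -0.00067993, -0.00175488,  0.00021432,
        0.0002687 , -0.00069413]), 'tau': array([-8.93795077e-04, -5.63411701e+01,  1.22587178e+00, -1.93439555e+01,
        1.10212711e-02,  1.03773750e-02,  9.01685723e-06]), 'eef_pos': array([242.52016418, 602.40531555, 230.42203994]), 'tool_rot': array([-3.13976220e+00,  2.20074964e-05,  2.75879916e+00]), 'force': array([0.08666338, 0.61779015, 0.31594133]), 'torque': array([-0.02430507, -0.00357895, -0.01357777]), 'gripper_force': 0.0, 'width': 85.22956851436959}
scene {'mtx': array([[479.82243042,   0.        , 322.14124406],
       [  0.        , 479.82243042, 201.81744666],
       [  0.        ,   0.        ,   1.        ]]), 'dist_coeffs': array([0.03149536, 0.        , 0.        , 0.        , 0.        ]), 'R': array([[ 4.55405161e-01,  8.90284257e-01, -2.84507977e-04],
       [ 7.64619550e-01, -3.91287821e-01, -5.12104271e-01],
       [-4.56029695e-01,  2.32997388e-01, -8.58923241e-01]]), 't': array([-187.2560849 , -283.77207275, 2079.01040399])}
top {'mtx': array([[504.15674547,   0.        , 320.68575812],
       [  0.        , 504.15674547, 198.12402631],
       [  0.        ,   0.        ,   1.        ]]), 'dist_coeffs': array([0.0460402, 0.       , 0.       , 0.       , 0.       ]), 'R': array([[-1.97762470e-02, -9.99803553e-01, -1.32494223e-03],
       [-9.96608214e-01,  1.98188872e-02, -7.98703923e-02],
       [ 7.98809608e-02, -2.59088297e-04, -9.96804376e-01]]), 't': array([ -23.75964205,  496.77413869, 1903.99906634])}
```

View pics/scene0.png

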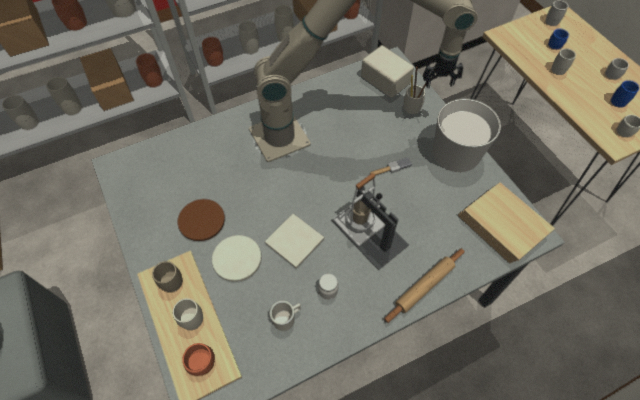

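View pics/top0.png

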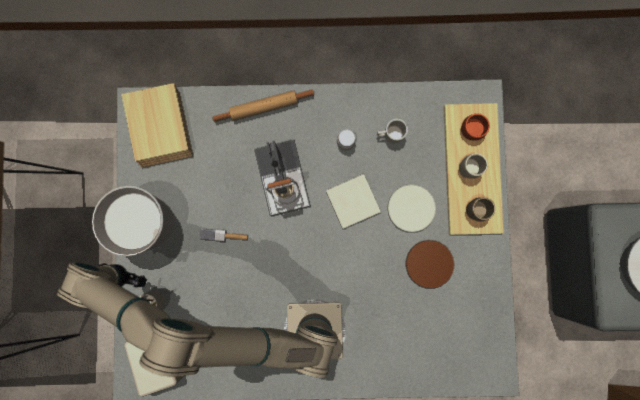

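The top view shows the stand and basket at about (282,185), its post end up at (277,150). The cream round bat is at (411,208), its brown round look-alike at (430,264) and the square bat at (353,201). The jar is at (346,139), the mug at (396,131) and the brush at (223,236). The cream disc at (411,208) fits bat_round because it is plaster white and round. I'll confirm it in an enlarged crop.

```bash
cat > h.py <<'E'
import cv2,numpy as np
from cell import monitor,viewer,workorder
def ray(n,uv,m=None):
    m=m or viewer.camera_model(n)
    q=cv2.undistortPoints(np.array(uv,float).reshape(-1,1,2),m['mtx'],np.array(m['dist_coeffs'])).reshape(-1,2)
    d=np.c_[q,np.ones(len(q))]@m['R']; return -m['R'].T@m['t'],d   # origin, dirs with unit optical depth
def plane(n,uv,z,m=None):
    o,d=ray(n,uv,m); return o+d*((z-o[2])/d[:,2])[:,None]
def cloud(n,D,m=None):
    v,u=np.nonzero(D>0); o,d=ray(n,np.c_[u,v],m); return u,v,o+d*D[v,u][:,None]
E
python3 - <<'E'
from h import *
P=cv2.imread('pics/top0.png');D=np.load('pics/top0.npy')
hsv=cv2.cvtColor(P,cv2.COLOR_BGR2HSV)
print(hsv[208,411],hsv[201,353],hsv[264,430],hsv[300,340])
g=P[208,411].astype(int)
m=(np.abs(P.astype(int)-g).max(2)<30).astype(np.uint8)
n,l,st,c=cv2.connectedComponentsWithStats(m)
for i in range(1,n):
    if st[i,4]>300: print(st[i],c[i],plane('top',[c[i]],20)[0])
u,v,X=cloud('top',D)
k=(u>240)&(u<325)&(v>130)&(v<225)
for lo,hi in [(15,30),(190,210),(210,240),(270,300),(300,320)]:
    s=k&(X[:,2]>lo)&(X[:,2]<hi)
    if s.sum(): 
        r=cv2.minAreaRect(X[s,:2].astype(np.float32));print(lo,hi,s.sum(),X[s].mean(0),X[s].min(0),X[s].max(0),r)
a=cv2.resize(P[130:225,240:325],None,fx=6,fy=6,interpolation=cv2.INTER_CUBIC)
S=cv2.imread('pics/scene0.png');b=cv2.resize(S[165:270,330:412],(0,0),fx=570/105,fy=570/105,interpolation=cv2.INTER_CUBIC)
im=np.hstack([a,b[:570]]);im=cv2.resize(im,None,fx=.8,fy=.8)
cv2.imwrite('pics/c1.png',im);print(im.shape)
cv2.imwrite('pics/c2.png',cv2.resize(P[160:300,320:470],None,fx=4,fy=4))
E
```

```text
[ 36  26 204] [ 32  32 199] [ 11 152 106] [ 26  18 113]
[ 327  175   53   52 1650] [352.90787879 200.69151515] [ 483.93128479 -156.25313027   20.        ]
[ 389  185   46   46 1670] [411.47125749 207.65928144] [ 452.95407888 -378.10236621   20.        ]
[ 105  194   55   55 2340] [132.14102564 221.08632479] [423.31682463 680.56165117  20.        ]
[629 240  11  51 391] [635.03069054 264.89769821] [  224.79485633 -1193.55200895    20.        ]
[126 343  48  52 871] [144.74052813 372.82319173] [-134.95377494  625.6579289    20.        ]
15 30 249 [544.66245762 104.07451811  19.33349043] [398.89317963 -26.71980835  15.00864728] [743.95347857 270.61003017  29.86424036] ((555.0062866210938, 110.11360168457031), (326.9660949707031, 277.9728698730469), 49.75166702270508)
190 210 98 [617.37163188 123.24289663 204.24170091] [499.31164603  50.50877603 191.7213561 ] [677.43210283 147.23514865 209.99486679] ((582.4296264648438, 128.16868591308594), (176.23951721191406, 96.5051040649414), 26.583446502685547)
210 240 299 [578.19689931 112.31315647 228.61896564] [501.09791855  49.98109146 210.01745235] [679.62262211 153.62018517 239.82998153] ((590.101806640625, 100.223388671875), (103.0034408569336, 177.89529418945312), 88.61412811279297)
270 300 75 [553.49696624 107.77013488 293.22215213] [510.32688212  60.33677446 272.53694884] [600.69533497 143.23660495 299.97735055] ((545.6443481445312, 117.3179931640625), (92.47257232666016, 77.21846008300781), 37.299102783203125)
300 320 89 [526.36732554 101.79014794 304.80664903] [509.78636843  65.30471338 300.37275924] [598.65201139 140.3293079  311.55708752] ((541.9899291992188, 115.86367797851562), (89.50120544433594, 69.54267120361328), 38.890281677246094)
(456, 764, 3)
```

View pics/c1.png

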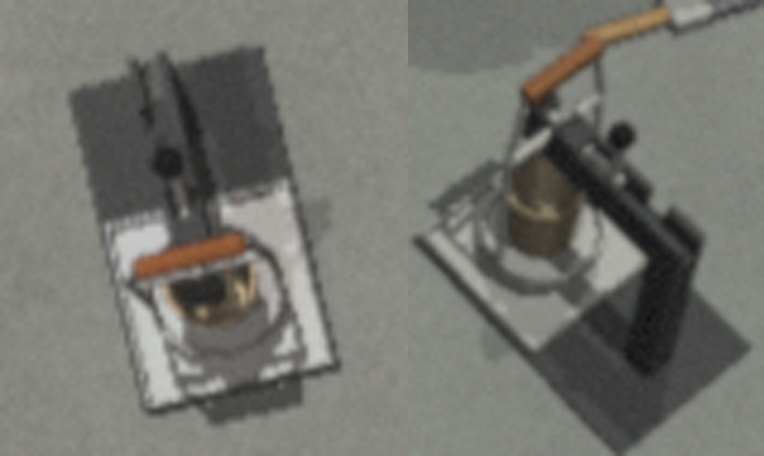

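View pics/c2.png

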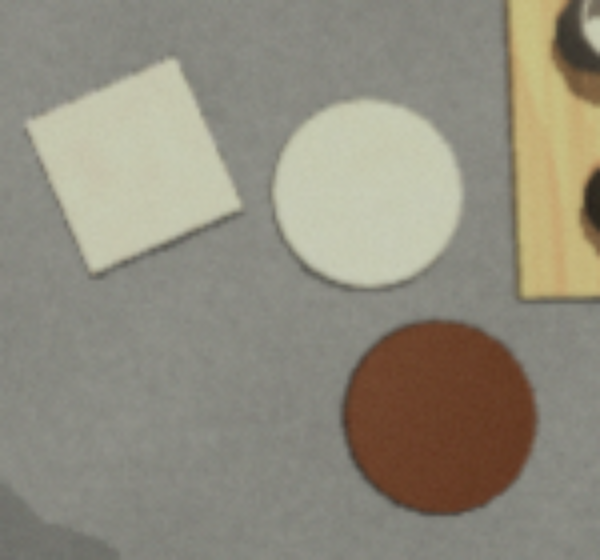

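The crops show the cream disc (bat_round), the square bat and the brown look-alike, clearly apart. The knob is at top pixel about (275,163), the grip at about (279.6,183), and the post is up-image from them.

```bash
python3 - <<'E'
from h import *
P=cv2.imread('pics/top0.png');S=cv2.imread('pics/scene0.png')
def mask(I,x0,x1,y0,y1,f):
    h=cv2.cvtColor(I,cv2.COLOR_BGR2HSV);m=np.zeros(I.shape[:2],np.uint8);m[y0:y1,x0:x1]=f(h[y0:y1,x0:x1])
    n,l,st,c=cv2.connectedComponentsWithStats(m);i=1+st[1:,4].argmax();print(st[i],c[i]);return np.argwhere(l==i)[:,::-1],c[i]
br=lambda h:(h[...,0]<14)&(h[...,1]>110)&(h[...,2]>70)
pt,c=mask(P,255,310,170,200,br)
X=plane('top',pt,304);r=cv2.minAreaRect(X[:,:2].astype(np.float32));print('grip',X.mean(0),r)
vx=np.linalg.svd(X[:,:2]-X[:,:2].mean(0))[2];print('grip axis',vx[0],np.degrees(np.arctan2(*vx[0][::-1])))
print('knob top',plane('top',[[275.0,163.4]],284+4))
# scene: crop scale .8*570/105
f=.8*570/105
k=[[330+(622-408)/f,165+135/f]];print(k,plane('scene',k,284))
print('post/arm ends', )
# base-plate dark corners & tray corners in crop a -> z 20
f=4.8
cr=[(72,95),(262,48),(338,368),(150,410)]
print(plane('top',[[240+a/f,130+b/f] for a,b in cr],[0,0,20,20][0]))
print(plane('top',[[240+a/f,130+b/f] for a,b in cr],20))
print(np.linalg.norm(np.array([242,602])), monitor.read_state()['clock'])
E
```

```text
[268 179  23   9  95] [279.25263158 182.61052632]
grip [526.81243117 100.41259098 304.        ] ((527.1102905273438, 101.5940933227539), (14.322625160217285, 74.13923645019531), 13.00582504272461)
grip axis [ 0.23761588 -0.9713592 ] -76.25412954398217
knob top [[592.61453814 114.88116581 288.        ]]
[[379.2763157894737, 196.08552631578948]] [[596.77196379 117.77447742 284.        ]]
post/arm ends
[[691.02288699 217.56431094   0.        ]
 [726.52908054  63.39263231   0.        ]
 [465.59233608   6.57249004   0.        ]
 [434.90961967 157.67786441   0.        ]]
[[687.42561278 214.97681527  20.        ]
 [722.56530226  62.3965364   20.        ]
 [464.32201405   6.16290625  20.        ]
 [433.95601254 155.70853206  20.        ]]
648.8204682344724 0.1
```

```bash
cat > go.py <<'E'
import sys
from h import *
# python3 go.py x y z yawdeg -> shift in tool axes (cm), roll (deg)
def go(x,y,z,yaw):
    s=monitor.read_state();p=s['eef_pos'];w=s['tool_rot'][2]
    d=np.array([x,y,z])-p
    tx=np.array([np.cos(w),np.sin(w),0]);ty=np.array([np.sin(w),-np.cos(w),0])
    r=(np.degrees(w)-yaw+180)%360-180
    print('from',p.round(1),np.degrees(w).round(2),'cm',np.round([d@tx/10,d@ty/10,-d[2]/10],2),'roll',round(r,2),'F',s['force'].round(1),'t',round(s['clock'],2),'w',round(s['width'],1))
if __name__=='__main__': go(*map(float,sys.argv[1:]))
E
python3 go.py 592 116 400 193.4
```

```text
from [242.6 602.5 230.5] 158.07 cm [-50.58 -32.07 -16.95] roll -35.33 F [-0.2  0.5 -0. ] t 0.1 w 85.3
```

Emit:
arm_command(series=[100,0,0,-4,0,100,-1,-0.6,-8,-2,100,-4,-2.5,-12,-7,100,-8,-5,-15,-13,100,-12,-7.6,-17,-17])

```text
clock: 0.52
eef_pos: [307.3, 513.6, 387.3]
tool_rot: [3.139, 0.001, 3.063]
force: [1.3, -1.0, -0.5]
width: 85.6
gripper_force: 0.0
```

```bash
python3 go.py 592 116 400 193.4
```

```text
from [307.3 513.6 387.3] 175.5 cm [-31.5  -37.41  -1.27] roll -17.9 F [ 1.3 -1.  -0.5] t 0.52 w 85.6
```

Emit:
arm_command(series=[100,-2.5,-3,0,-4,100,-5,-6,0,-8,100,-7.5,-9,0,-12,100,-10,-12,0,-15,100,-12.5,-15,0,-17])

```text
clock: 0.93
eef_pos: [419.7, 351.3, 385.1]
tool_rot: [-3.141, -0.0, -2.928]
force: [0.5, 0.7, -0.0]
width: 85.4
gripper_force: 0.0
```

Emit:
arm_command(series=[100,-2.5,-2,0,0,100,-6,-4.5,0,0,100,-9,-7,0,0,100,-11,-8.5,0,0,100,-12,-9.5,0,0])

```text
clock: 1.35
eef_pos: [559.4, 282.1, 384.3]
tool_rot: [-3.139, -0.0, -2.936]
force: [-0.6, -0.3, 0.4]
width: 85.1
gripper_force: 0.0
```

```bash
python3 go.py 592 116 400 193.4
```

```text
from [559.4 282.1 384.3] -168.21 cm [  0.2  -16.92  -1.57] roll -1.61 F [-0.6 -0.3  0.4] t 1.35 w 85.1
```

Emit:
arm_command(series=[100,0,-4,0,-1,100,0,-8,0,-1.5,100,0,-12,-0.5,-1.5,100,0,-15,-1,-1.5,100,0,-16.5,-1,-1.5])

```text
clock: 1.77
eef_pos: [591.4, 119.0, 396.2]
tool_rot: [-3.139, 0.001, -2.91]
force: [0.7, -0.4, -0.6]
width: 85.5
gripper_force: 0.0
```

```bash
python3 go.py 592 116 400 193.4; python3 - <<'E'
from h import *
P,D=viewer.get_image('wrist');cv2.imwrite('pics/w1.png',P[:,:,::-1]);np.save('pics/w1.npy',D);np.save('pics/w1m.npy',viewer.camera_model('wrist'),allow_pickle=True)
E
python3 go.py 592 116 400 193.4
```

```text
from [591.4 119.  396.2] -166.73 cm [ 0.01 -0.31 -0.38] roll -0.13 F [ 0.7 -0.4 -0.6] t 1.77 w 85.5
from [591.7 117.  395.8] -166.88 cm [-0.01 -0.11 -0.42] roll -0.28 F [ 0.3 -2.5  0.2] t 1.82 w 85.5
```

View pics/w1.png

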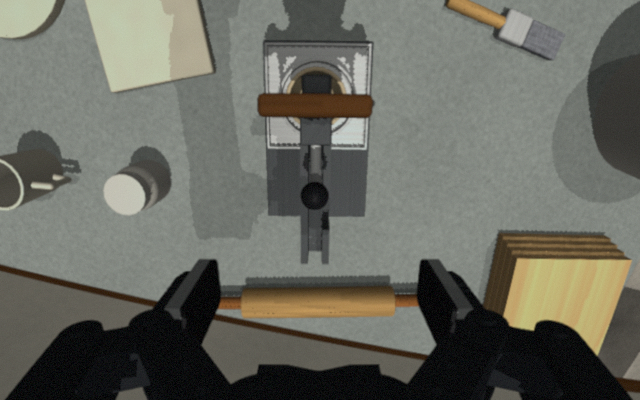

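The wrist view shows the knob at (314,196) and the grip centred at about (315,105). The arm and track run down to (315,262), with the notch on the right at (326,220), and the tray is above.

```bash
python3 - <<'E'
from h import *
P=cv2.imread('pics/w1.png');D=np.load('pics/w1.npy');m=np.load('pics/w1m.npy',allow_pickle=True).item()
h=cv2.cvtColor(P,cv2.COLOR_BGR2HSV)
# knob: dark blob with depth nearer
u,v,X=cloud('wrist',D,m)
s=(abs(u-314)<16)&(abs(v-196)<16)&(X[:,2]>270);print('knob px',u[s].mean(),v[s].mean(),'X',X[s].mean(0),X[s].max(0),X[s].min(0))
print('knob ray',plane('wrist',[[u[s].mean(),v[s].mean()]],284,m))
s=(u>250)&(u<380)&(v>80)&(v<130)&(X[:,2]>280);print('grip',X[s].mean(0),cv2.minAreaRect(X[s][:,:2].astype(np.float32)))
mk=((h[...,0]<15)&(h[...,1]>110)).astype(np.uint8);mk[:80]=0;mk[130:]=0;mk[:,:250]=0;mk[:,380:]=0
p=np.argwhere(mk)[:,::-1];Y=plane('wrist',p,300,m);print('grip ray',Y.mean(0),cv2.minAreaRect(Y[:,:2].astype(np.float32)))
s=(u>295)&(u<335)&(v>120)&(v<270)&(X[:,2]>195)&(X[:,2]<245);print('arm',cv2.minAreaRect(X[s][:,:2].astype(np.float32)))
print('post',X[(u>300)&(u<330)&(v>230)&(v<275)][:,2].max())
E
python3 go.py 592 116 400 193.4
```

```text
knob px 314.29421221864953 195.52090032154342 X [593.16854144 114.58806613 290.59737919] [605.20261579 125.68099679 295.7872378 ] [584.40147024 104.16760096 280.82783673]
knob ray [[595.18909782 114.95382994 284.        ]]
grip [527.93753218 100.10526471 302.64939791] ((528.2067260742188, 99.95832061767578), (15.908218383789062, 77.99585723876953), 13.041419982910156)
grip ray [527.94601225 100.00941358 300.        ] ((528.1741333007812, 99.97244262695312), (15.758636474609375, 76.08375549316406), 13.101045608520508)
arm ((612.26904296875, 119.00718688964844), (140.26510620117188, 28.600685119628906), 13.010130882263184)
post 233.42447864941323
from [591.7 117.  395.8] -166.88 cm [-0.01 -0.11 -0.42] roll -0.28 F [ 0.3 -2.5  0.2] t 1.82 w 85.5
```

Emit:
arm_command(series=[70,-0.2,-0.3,2,0,65,-0.2,-0.3,5,0,60,-0.2,-0.3,8.5,0,60,-0.2,-0.3,11.5,0,60,-0.2,-0.3,13.3,0])

```text
clock: 2.23
eef_pos: [590.5, 123.1, 258.6]
tool_rot: [3.14, -0.006, -2.903]
force: [-0.4, -0.6, -0.4]
width: 50.9
gripper_force: 0.0
```

Emit:
arm_command(series=[60,0,0,0,0,40,0,0,0,0,25,0,0,0,0,10,0,0,0,0,10,0,0,0,0])

```text
clock: 2.65
eef_pos: [594.4, 122.4, 264.3]
tool_rot: [3.141, 0.004, -2.904]
force: [-0.5, 1.0, 2.5]
width: 18.7
gripper_force: 58.4
```

```bash
python3 go.py 594.5 114.7 262 193.05
```

```text
from [594.4 122.4 264.3] -166.41 cm [ 0.17 -0.75  0.23] roll 0.54 F [-0.5  1.   2.5] t 2.65 w 18.7
```

Emit:
arm_command(series=[10,0,-0.3,0.1,0,10,0,-0.6,0.2,0,10,-0.7,-0.7,0.2,0,10,-1.6,-0.7,0.2,0,10,-2.5,-0.7,0.2,0])

```text
clock: 3.07
eef_pos: [620.4, 125.9, 264.2]
tool_rot: [3.135, 0.006, -2.902]
force: [-3.2, 6.3, 12.8]
width: 18.5
gripper_force: 59.3
```

Emit:
arm_command(series=[10,-0.8,0,0,0,10,-1.5,0,0,0,10,-2,0,0,0,10,-2.3,0,0,0,10,-2.3,0,0,0])

```text
clock: 3.48
eef_pos: [634.6, 129.4, 263.6]
tool_rot: [3.135, -0.013, -2.902]
force: [-23.1, 2.5, 23.4]
width: 18.4
gripper_force: 60.2
```

```bash
python3 go.py 638.2 124.8 262 193.05
```

```text
from [634.6 129.4 263.6] -166.3 cm [-0.25 -0.53  0.16] roll 0.65 F [-23.1   2.5  23.4] t 3.48 w 18.4
```

Emit:
arm_command(series=[60,0,0,0,0,100,0,0,0,0,100,0,0,0,0,100,0,0,0,0,100,0,0,0,0])

```text
clock: 3.9
eef_pos: [642.1, 125.7, 260.2]
tool_rot: [-3.141, 0.0, -2.905]
force: [-0.1, 0.2, -0.1]
width: 77.7
gripper_force: 0.0
```

```bash
cat > look.py <<'E'
import sys
from h import *
n,name=sys.argv[1:3]
P,D=viewer.get_image(n);m=viewer.camera_model(n)
cv2.imwrite(f'pics/{name}.png',P[:,:,::-1]);np.save(f'pics/{name}.npy',D);np.save(f'pics/{name}m.npy',m,allow_pickle=True)
E
python3 look.py wrist w2; python3 go.py 638.2 124.8 262 193.05
```

```text
from [642.  125.7 260. ] -166.46 cm [ 0.39  0.   -0.2 ] roll 0.49 F [-0.5 -0.6  0.2] t 3.95 w 84.3
```

View pics/w2.png

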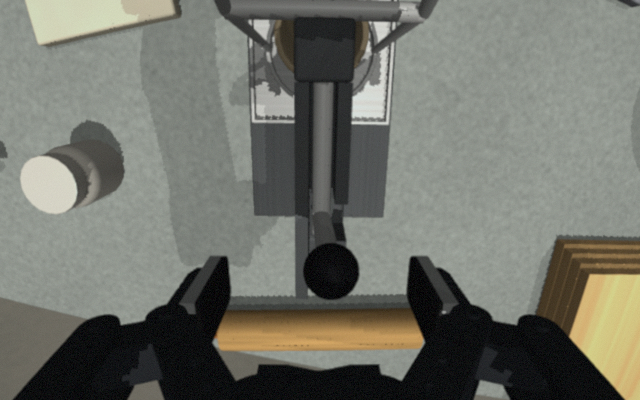

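The wrist view shows the knob drawn back at (331,271), beside the notch gap at (338,225), with the fingers open on either side of it. The handle already leans slightly towards +y.

Emit:
arm_command(series=[100,0,0,1,0,100,0,0.5,1.8,0,100,0,1.5,2,0,100,0,2.3,2,0,100,0,3,2,0])

```text
clock: 4.37
eef_pos: [634.0, 157.2, 239.8]
tool_rot: [3.141, -0.001, -2.903]
force: [-0.8, 0.4, 0.2]
width: 85.7
gripper_force: 0.0
```

Emit:
arm_command(series=[100,0,0.7,0,0,100,0,1.4,0,0,100,0,2.1,0,0,100,0,2.8,0,0,100,0,3.5,0,0])

```text
clock: 4.78
eef_pos: [626.4, 190.0, 240.5]
tool_rot: [3.142, 0.0, -2.905]
force: [-0.6, 0.1, -0.3]
width: 85.3
gripper_force: 0.0
```

Emit:
arm_command(series=[100,0,0,0,0,100,0,0,0,0,100,0,0,-1.5,0,100,0,0,-3,0,100,0,0,-5,0])

```text
clock: 5.2
eef_pos: [626.0, 188.0, 289.7]
tool_rot: [-3.141, -0.003, -2.906]
force: [0.2, 1.0, 0.6]
width: 85.4
gripper_force: 0.0
```

```bash
python3 look.py wrist w3; python3 go.py 528 100 400 103.05
```

```text
from [628.5 188.8 295. ] -166.51 cm [ 11.85  -6.29 -10.5 ] roll 90.44 F [1.6 0.1 3.7] t 5.25 w 85.6
```

View pics/w3.png

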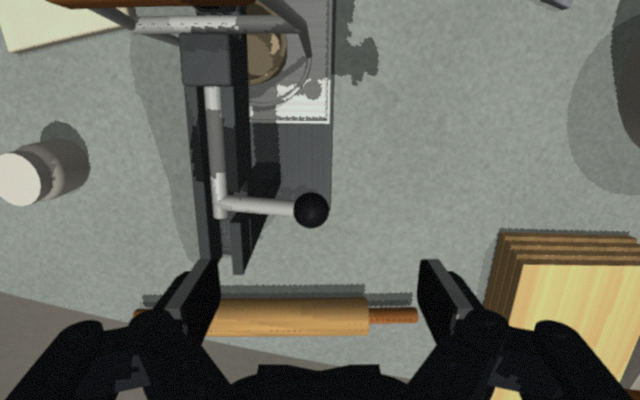

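The handle now lies in the notch: the rod runs from (222,203) to the knob at (311,210), and the bolt is fully drawn. Next I go over the grip, turned by 90°.

Emit:
arm_command(series=[100,0,0,-3,4,100,0.5,-0.5,-6,10,100,2,-1,-8,17,100,4,-2,-9,24,100,6,-3,-9,31])

```text
clock: 5.67
eef_pos: [576.3, 145.3, 383.1]
tool_rot: [3.138, 0.005, 2.831]
force: [0.2, -0.1, -0.8]
width: 85.6
gripper_force: 0.0
```

```bash
python3 go.py 528 100 385 103.05
```

```text
from [576.3 145.3 383.1] 162.19 cm [ 3.21 -5.79 -0.19] roll 59.14 F [ 0.2 -0.1 -0.8] t 5.67 w 85.6
```

Emit:
arm_command(series=[100,0.6,-1,0,7,100,1.2,-2,0,14,100,1.8,-3.2,0,21,100,2.4,-4.3,0,28,100,3,-5.3,0,35])

```text
clock: 6.08
eef_pos: [530.3, 102.9, 380.5]
tool_rot: [3.141, 0.001, 2.219]
force: [0.1, -0.3, -0.2]
width: 85.3
gripper_force: 0.0
```

Emit:
arm_command(series=[100,0,0,0,7,100,0,0,0,14,100,0,0,0,20,100,0,0,0,24,100,0,0,0,24])

```text
clock: 6.5
eef_pos: [530.8, 103.7, 380.3]
tool_rot: [3.141, 0.0, 1.805]
force: [0.6, 0.9, -0.4]
width: 85.5
gripper_force: 0.0
```

```bash
python3 look.py wrist w4; python3 - <<'E'
from h import *
D=np.load('pics/w4.npy');m=np.load('pics/w4m.npy',allow_pickle=True).item();h=cv2.cvtColor(cv2.imread('pics/w4.png'),cv2.COLOR_BGR2HSV)
u,v,X=cloud('wrist',D,m);s=(X[:,2]>290)&(X[:,2]<308)&(np.hypot(X[:,0]-528,X[:,1]-100)<70)&(h[v,u,0]<15)&(h[v,u,1]>110)
print(s.sum(),X[s].mean(0),X[s].max(0),cv2.minAreaRect(X[s][:,:2].astype(np.float32)))
# hanging bar / beaker check
E
python3 go.py 528 100 274 103.05
```

```text
2080 [527.16903024 106.53801866 303.0462205 ] [542.69165537 141.01235748 305.63141774] ((527.8484497070312, 103.21629333496094), (15.626230239868164, 75.99497985839844), 12.675889015197754)
from [530.8 103.9 380.3] 103.61 cm [-0.31 -0.36 10.63] roll 0.56 F [-0.4 -0.6 -0.2] t 6.55 w 85.5
```

Emit:
arm_command(series=[100,-0.1,-0.3,2,0.5,90,-0.2,-0.3,5,0.5,80,-0.2,-0.3,8,0.5,70,-0.2,-0.3,10,0.5,70,-0.2,-0.3,10.5,0.5])

```text
clock: 6.97
eef_pos: [526.0, 101.2, 272.1]
tool_rot: [-3.135, 0.0, 1.8]
force: [-0.9, -1.1, -1.1]
width: 59.6
gripper_force: 0.0
```

Emit:
arm_command(series=[70,0,0,0,0,50,0,0,0,0,35,0,0,0,0,25,0,0,0,0,15,0,0,0,0])

```text
clock: 7.38
eef_pos: [528.9, 101.8, 276.7]
tool_rot: [3.14, -0.0, 1.799]
force: [-2.1, -0.2, 4.5]
width: 15.1
gripper_force: 59.3
```

Emit:
arm_command(series=[5,0,0,0,0,5,0,0,0,0,5,0,0,0,0,5,0,0,0,0,5,0,0,0,0])

```text
clock: 7.8
eef_pos: [528.7, 101.7, 276.7]
tool_rot: [3.14, -0.0, 1.799]
force: [-1.3, 0.2, 5.9]
width: 15.0
gripper_force: 59.5
```

Emit:
arm_command(series=[5,0,0,-0.2,0,5,0,0,-0.5,0,5,0,0,-0.9,0,5,0,0,-1.3,0,5,0,0,-1.7,0])

```text
clock: 8.22
eef_pos: [528.0, 101.7, 292.4]
tool_rot: [-3.141, 0.0, 1.799]
force: [-0.4, 0.0, -5.8]
width: 14.7
gripper_force: 58.5
```

Emit:
arm_command(series=[5,0,0,-0.5,0,5,0,0,-1.1,0,5,0,0,-1.7,0,5,0,0,-2.3,0,5,0,0,-2.7,0])

```text
clock: 8.63
eef_pos: [528.6, 101.7, 320.3]
tool_rot: [3.14, -0.0, 1.799]
force: [0.3, 0.1, -6.1]
width: 14.8
gripper_force: 58.5
```

Emit:
arm_command(series=[5,0,0,-0.1,0,5,0,0,-0.1,0,5,0,0,-0.1,0,5,0,0,-0.1,0,5,0,0,-0.1,0])

```text
clock: 9.05
eef_pos: [528.0, 101.7, 320.0]
tool_rot: [-3.141, -0.0, 1.799]
force: [-0.1, 1.7, -6.1]
width: 14.6
gripper_force: 58.5
```

```bash
python3 go.py 420 76 321 103.05;python3 look.py scene s2; python3 -c "
import cv2;P=cv2.imread('pics/s2.png');cv2.imwrite('pics/s2c.png',cv2.resize(P[130:270,310:430],None,fx=4,fy=4,interpolation=cv2.INTER_CUBIC))"
```

```text
from [528.  101.7 320. ] 103.07 cm [ -0.06 -11.1   -0.1 ] roll 0.02 F [-0.1  1.7 -6.1] t 9.05 w 14.6
```

View pics/s2c.png

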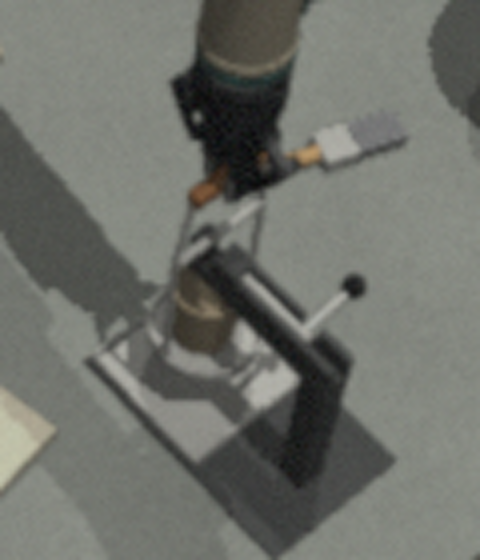

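The crop shows the basket held level by the grip, with its bar above the hook tip. The beaker stands in the tray under the arm, and the handle is parked. Now I move towards the stand's -x.

Emit:
arm_command(series=[5,0,-0.2,0,0,5,0,-0.6,0,0,5,0,-1.2,0,0,5,0,-1.9,0,0,5,0,-2.7,0,0])

```text
clock: 9.52
eef_pos: [501.1, 95.4, 320.3]
tool_rot: [-3.141, -0.0, 1.799]
force: [-0.4, -0.4, -5.4]
width: 14.7
gripper_force: 58.5
```

Emit:
arm_command(series=[5,0,-0.9,0,0,5,0,-1.8,0,0,5,0,-2.7,0,0,5,0,-3.6,0,0,5,0,-4.5,0,0])

```text
clock: 9.93
eef_pos: [457.1, 85.2, 320.4]
tool_rot: [3.141, -0.0, 1.799]
force: [-0.0, -0.9, -5.5]
width: 15.3
gripper_force: 58.5
```

Emit:
arm_command(series=[5,0,-0.9,0,0,5,0,-1.7,0,0,5,0,-2.4,0,0,5,0,-2.9,0,0,5,0,-3.2,0,0])

```text
clock: 10.35
eef_pos: [426.2, 78.0, 320.4]
tool_rot: [-3.141, -0.0, 1.799]
force: [-0.3, 0.5, -6.1]
width: 15.1
gripper_force: 58.5
```

Emit:
arm_command(series=[5,0,0,0,0,5,0,0,0,0,5,0,0,0,0,5,0,0,0,0,5,0,0,0,0])

```text
clock: 10.77
eef_pos: [427.3, 78.3, 320.3]
tool_rot: [3.142, 0.0, 1.799]
force: [0.3, -0.8, -6.5]
width: 14.9
gripper_force: 58.5
```

```bash
python3 go.py 453 -378 320 103.05
```

```text
from [427.3  78.3 320.3] 103.07 cm [-4.503e+01 -7.810e+00  3.000e-02] roll 0.02 F [ 0.3 -0.8 -6.5] t 10.77 w 14.9
```

Emit:
arm_command(series=[5,-0.2,0,0,0,5,-0.7,-0.1,0,0,5,-1.5,-0.2,0,0,5,-2.6,-0.4,0,0,5,-4,-0.6,0,0])

```text
clock: 11.18
eef_pos: [430.1, 37.3, 320.3]
tool_rot: [-3.141, -0.0, 1.8]
force: [-0.2, -0.1, -5.8]
width: 15.0
gripper_force: 58.5
```

Emit:
arm_command(series=[5,-1.6,-0.3,0,0,5,-3.2,-0.6,0,0,5,-4.8,-0.9,0,0,5,-6.4,-1.2,0,0,5,-8,-1.4,0,0])

```text
clock: 11.6
eef_pos: [434.2, -45.1, 320.4]
tool_rot: [-3.141, 0.0, 1.798]
force: [-0.3, -0.8, -6.2]
width: 15.2
gripper_force: 58.5
```

Emit:
arm_command(series=[5,-1.6,-0.3,0,0,5,-3.2,-0.6,0,0,5,-4.8,-0.9,0,0,5,-6.4,-1.2,0,0,5,-8,-1.4,0,0])

```text
clock: 12.02
eef_pos: [438.4, -126.1, 320.4]
tool_rot: [-3.141, 0.0, 1.798]
force: [-0.1, 0.1, -5.0]
width: 14.8
gripper_force: 58.5
```

Emit:
arm_command(series=[5,-1.6,-0.3,0,0,5,-3.2,-0.6,0,0,5,-4.8,-0.9,0,0,5,-6.4,-1.2,0,0,5,-8,-1.4,0,0])

```text
clock: 12.43
eef_pos: [442.7, -207.2, 320.3]
tool_rot: [-3.141, 0.0, 1.798]
force: [0.8, -0.3, -4.8]
width: 15.1
gripper_force: 58.5
```

Emit:
arm_command(series=[5,-1.6,-0.3,0,0,5,-3.2,-0.6,0,0,5,-4.8,-0.9,0,0,5,-6.4,-1.2,0,0,5,-8,-1.4,0,0])

```text
clock: 12.85
eef_pos: [447.0, -288.2, 320.2]
tool_rot: [-3.141, 0.0, 1.798]
force: [1.3, 0.6, -5.6]
width: 14.8
gripper_force: 58.5
```

```bash
python3 go.py 453 -378 320 103.05
```

```text
from [ 447.  -288.2  320.2] 103.02 cm [-8.89 -1.44  0.02] roll -0.03 F [ 1.3  0.6 -5.6] t 12.85 w 14.8
```

Emit:
arm_command(series=[5,-1.5,-0.2,0,0,5,-2.9,-0.4,0,0,5,-4.2,-0.6,0,0,5,-5.4,-0.8,0,0,5,-6.4,-1,0,0])

```text
clock: 13.27
eef_pos: [452.3, -352.6, 320.2]
tool_rot: [-3.141, 0.0, 1.798]
force: [-0.2, -0.8, -5.6]
width: 15.5
gripper_force: 58.6
```

Emit:
arm_command(series=[5,-0.8,-0.1,0,0,5,-1.4,-0.2,0,0,5,-1.9,-0.3,0,0,5,-2.2,-0.3,0,0,5,-2.3,-0.3,0,0])

```text
clock: 13.68
eef_pos: [455.1, -374.4, 320.3]
tool_rot: [3.142, 0.0, 1.799]
force: [-0.2, 0.4, -4.7]
width: 14.9
gripper_force: 58.5
```

Emit:
arm_command(series=[5,0,0,0,0,5,0,0,0,0,5,0,0,0,0,5,0,0,0,0,5,0,0,0,0])

```text
clock: 14.1
eef_pos: [455.0, -373.9, 320.4]
tool_rot: [3.141, -0.0, 1.799]
force: [-0.5, 0.1, -6.6]
width: 14.8
gripper_force: 58.5
```

```bash
python3 go.py 453 -378 262 103.05; python3 look.py scene s3; python3 -c "
import cv2;P=cv2.imread('pics/s3.png');cv2.imwrite('pics/s3c.png',cv2.resize(P[150:300,160:330],None,fx=3.5,fy=3.5,interpolation=cv2.INTER_CUBIC))"
```

```text
from [ 455.  -373.9  320.4] 103.09 cm [-0.36 -0.29  5.84] roll 0.04 F [-0.5  0.1 -6.6] t 14.1 w 14.8
```

View pics/s3c.png

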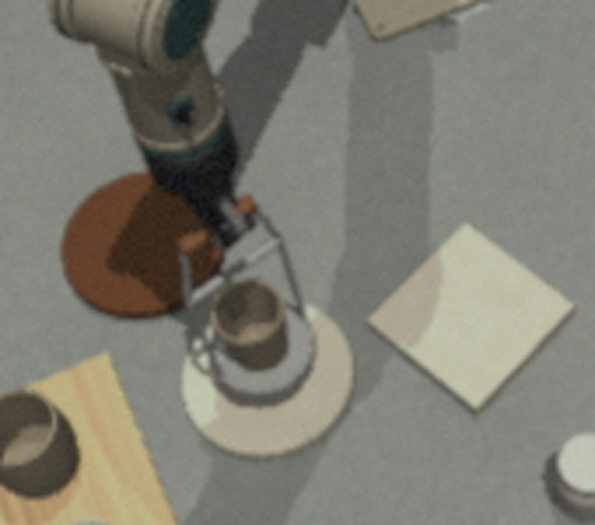

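The crop shows the basket level above the round bat, with the beaker upright in the tray and the brown disc off to the left. Lowering now.

Emit:
arm_command(series=[5,-0.1,-0.1,0.3,0,5,-0.3,-0.2,0.9,0,5,-0.3,-0.3,1.6,0,5,-0.3,-0.3,2.4,0,5,-0.3,-0.3,3.1,0])

```text
clock: 14.57
eef_pos: [452.2, -377.5, 288.0]
tool_rot: [-3.141, -0.001, 1.799]
force: [0.4, -0.8, -6.5]
width: 14.8
gripper_force: 58.5
```

Emit:
arm_command(series=[5,0,0,0.6,0,5,0,0,1.1,0,5,0,0,1.5,0,5,0,0,1.8,0,5,0,0,2,0])

```text
clock: 14.98
eef_pos: [452.7, -377.7, 268.9]
tool_rot: [-3.141, -0.0, 1.799]
force: [-0.7, -0.0, -5.7]
width: 14.9
gripper_force: 58.5
```

Emit:
arm_command(series=[5,0,0,0.1,0,5,0,0,0.2,0,5,0,0,0.3,0,5,0,0,0.4,0,5,0,0,0.4,0])

```text
clock: 15.4
eef_pos: [452.7, -377.7, 265.3]
tool_rot: [-3.142, -0.0, 1.799]
force: [0.0, -0.6, -5.8]
width: 15.1
gripper_force: 58.5
```

Emit:
arm_command(series=[5,0,0,0.1,0,5,0,0,0.2,0,5,0,0,0.25,0,5,0,0,0.3,0,5,0,0,0.3,0])

```text
clock: 15.82
eef_pos: [452.7, -377.7, 262.2]
tool_rot: [-3.141, -0.0, 1.799]
force: [-0.8, -0.2, -5.9]
width: 14.8
gripper_force: 58.6
```

Emit:
arm_command(series=[5,0,0,0.05,0,5,0,0,0.1,0,5,0,0,0.15,0,5,0,0,0.15,0,5,0,0,0.15,0])

```text
clock: 16.23
eef_pos: [452.9, -378.2, 262.0]
tool_rot: [3.141, 0.001, 1.799]
force: [-2.8, 2.0, 6.8]
width: 15.2
gripper_force: 60.2
```

Emit:
arm_command(series=[15,0,0,0,0,25,0,0,0,0,40,0,0,0,0,60,0,0,0,0,80,0,0,0,0])

```text
clock: 16.65
eef_pos: [452.9, -377.9, 260.7]
tool_rot: [3.141, 0.0, 1.799]
force: [-0.5, -0.3, -0.1]
width: 57.1
gripper_force: 0.0
```

Emit:
arm_command(series=[90,0,0,0,0,90,0,0,0,0,90,0,0,-1,0,90,0,0,-2.5,0,90,0,0,-4,0])

```text
clock: 17.07
eef_pos: [452.5, -377.7, 301.6]
tool_rot: [-3.141, -0.0, 1.799]
force: [0.3, -0.4, 0.0]
width: 76.4
gripper_force: 0.0
```

Emit:
arm_command(series=[90,0,0,-2,0,90,0,0,-4,0,90,0,0,-6,0,90,0,0,-8,0,90,0,0,-8,0])

```text
clock: 17.48
eef_pos: [453.8, -379.6, 385.8]
tool_rot: [3.137, 0.007, 1.799]
force: [0.2, -0.4, 0.3]
width: 76.9
gripper_force: 0.0
```

```bash
python3 look.py top t4; python3 look.py scene s4; python3 go.py 453 -378 380 103; python3 - <<'E'
from h import *
a=cv2.imread('pics/s4.png');t=cv2.imread('pics/t4.png')
r=lambda I,k:cv2.resize(I,(390,390),interpolation=cv2.INTER_CUBIC)
cv2.imwrite('pics/f.png',np.hstack([r(a[170:290,170:290],0),r(a[150:250,330:430],0)]))
D=np.load('pics/s4.npy');u,v,X=cloud('scene',D)
h=cv2.cvtColor(a,cv2.COLOR_BGR2HSV)
s=(X[:,2]>262)&(X[:,2]<300)&(np.hypot(X[:,0]-453,X[:,1]+378)<60)&(h[v,u,0]<15)&(h[v,u,1]>100)
print('grip',s.sum(),X[s].mean(0),X[s].min(0),X[s].max(0))
E
```

```text
from [ 452.8 -378.1  382. ] 103.06 cm [0.01 0.02 0.2 ] roll 0.06 F [-0.6  1.3 -0.7] t 17.58 w 76.9
grip 122 [ 455.98747523 -381.68306181  286.24525611] [ 441.49080678 -416.62549514  273.14298021] [ 468.94252691 -341.5609765   294.23425245]
```

View pics/f.png

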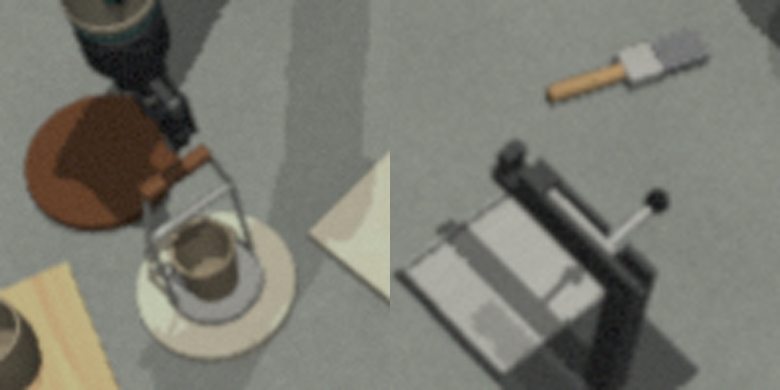

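The final crops show the basket standing free and upright in the middle of the cream bat, with the beaker in it. The handle is parked in the notch and the brush hasn't moved.

```bash
python3 -c "
from cell import workorder;print(workorder.finish_job())"
```

```text
the job is handed in; nothing more can be done
None
```

The job is handed in; no verdict came back. In the last pictures the bolt is drawn with its handle in the notch, and the basket stands released and upright mid-way on the round bat, about 5 mm off centre by measurement, with the beaker upright in it.

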